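Refit the brake spring of a packing-tape dispenser

ROBOT

A 7-joint arm with a two-finger parallel gripper is mounted at the origin on a cart in front of the work surface, level with it; the furniture and walls round the work are solid. World frame = base frame: x ahead of the robot, y to its left, z up, the work surface at z = 0. Lengths are in m, angles in rad, forces in N, time in s.
With the tool pointing down it reaches from about 0.425 to 0.925 m from the base axis. Payload 6.8 kg.
Tool frame: the origin (TCP) lies midway between the tips of the shut fingers; the grasp point (between the pads) lies 19 mm behind it; z points along the fingers, y is the line along which they close (so a half turn about z gives the same grasp; the last joint's range is limited). The gripper opens to 85 mm and grips with 20 to 120 N. Pads are 22 mm wide; open, the fingers measure 114 mm over their backs; the gripper's body (76 mm by 85 mm) begins 54 mm behind the grasp point. The pads swing forward as they close: fully open they stand 13 mm farther back than shut.
Start: joints at [1.169, 0.477, 0.022, 1.555, -0.011, 1.109, -0.083], TCP at [0.195, -0.646, 0.231] pointing down, gripper open.
Joint ranges: [-2.96, 2.96], [-0.34, 2.1], [-1.41, 1.46], [0.24, 2.44], [-1.37, 4.51], [0.17, 1.92], [-2.96, 2.96]. Speed limits (rad/s): [2.39, 2.39, 3.14, 3.14, 3.14, 3.14, 3.14].

INTERFACE

Orientations are given as a rotation vector (axis times angle).
In Python, from bench import status, vision, r gives the robot as it stands. The module is installed in compiled form; this text tells all that it offers.
- The arm moves only by the shell command python3 -m handwheel 'ROWS' [OPENING] [FORCE]. ROWS is JSON, a list of rows, each an object with "dp": the shift along the tool's x, y, z in m, a list of three; "delta_rot": the turn, a rotation vector about the tool's x, y, z in rad, a list of three. In form: [{"dp": [x, y, z], "delta_rot": [rx, ry, rz]}, ...]. A call has 1 to 12 rows; each row is the pose to reach, as a shift and turn from the pose commanded when the call began, along the tool's axes at that moment; what a row does not reach only later rows make up. A row lasts 1/8 s, in which the tool goes at most 62.5 mm and 10.7 degrees, less where a joint would pass 70% of its speed; a pose out of reach is approached as far as the arm can. A call with a gripper value outside its range is refused whole. OPENING is the opening, from 0 (shut) to 1 (fully open), set as the call begins (- or left out, the last holds). The fingers move at their own pace and stop on an object; FORCE is the grip in N (left out, the last holds). Time passes only in rows, so rows that repeat a pose let the fingers close. It gives the time, the measured TCP pose, the force, the opening and the grip force at its end, in the units of the state.
- status.get_obs(): the state, without advancing time (a new reading comes with each control period).
- vision.grab_frame(name): name is "scene" or "top"; returns a dict with "img" (480x640x3 uint8, blue, green, red), "fovy" (degrees; the focal length in pixels is half the picture's height over the tangent of half this angle, whatever the lens; pixels are square), "cx", "cy" (the principal point, pixels), "world_from_camera" (4x4, takes a point from camera to world coordinates). Camera axes: x right, y up, looking along -z (the intrinsics and any distortion apply to the point x, -y, -z); pixel columns grow to the right and rows downward; lengths in m; the calibration is good to about 2 mm. A picture is of the moment at which its call begins. There is no depth.
- r.hand_in(): hands the job in; it is judged then, once.
The state is a dict: "clock": time; "joints": joint angles; "qvel": joint speeds; "tau": joint torques, N m; "tcp_pos": TCP position; "orientation": TCP orientation; "contact_force": force on the tool from outside, world axes, zero at the start; "moment": the same for the moment, N m; "grip_width": finger opening in m; "gripper_force": force on a finger pad.
Only numpy, scipy, OpenCV 4.12 (cv2) and the standard library are available. Lean on these libraries where they do the work, as an engineer would, in place of code of your own. Each camera call takes 0.05 s, during which the arm holds its last target. There are 200 camera calls.

TASK

The return spring has come off the tape dispenser's brake arm and lies on the wooden board. Drop the spring's hook into the hole in the lug of the brake arm first, then stretch the spring across the front of the tape roll and set its eye over the pin of the far post, down flat on the post's shoulder, so that the spring holds the rubber shoe against the roll. Let go of everything and leave the mug, the calculator and the pepper jar where they stand.

Things in the scene. Friction and masses are not known exactly. Their poses are not given: they have to be found in the camera images.
- dispenser: Tape dispenser, 250 wide, fixed on a wooden board (top 207 mm above the table). Origin: underside centre; x to its back, y to its left. Its grey deck (190 x 250) slopes up to the back at 30 deg: the normal leans 30 deg towards -x. On it a tape roll (96 dia, 55 high) under a clamp knob (to 84 mm over the deck), brake arm left, spring post front right, guide roller (to 81) and cutter back right
- brake_arm (a joint): Flat steel bar pivoted at the deck's back left, swinging parallel to the deck. 0 rad: its rubber shoe lies on the tape roll (end stop); it grows as the front end swings to the left, away from the roll and from the post. Stays where it is left (0.1 N m of friction) until the spring pulls it in
- lug_hole (a point): Centre, at the upper face, of the 16.5 mm hole in the square lug (42 x 42, 5 thick, 28 to 33 mm over the deck) at the front end of the brake arm, 140 mm from the pivot. z: the deck's normal; x: along the arm from hole to pivot; y: to the left. Moves with the arm
- post_seat (a point): Spring post, front right of the deck: centre of its shoulder, 34 mm over the deck, where the eye comes to lie. Boss below 29 dia; domed pin above 9.6 dia, 18 mm high. x up the slope, y to the left, z the deck's normal along the pin. With the arm at 0 the hole is 182 mm to the left of the pin, level with it
- spring: Loose steel tension spring, 100 g, on an inner rod: it stretches but does not bend. Origin: where the hook's bend meets the axis; x: along the axis to the eye. The hook, a straight 8 mm pin with round tip, points to -z and ends 32 mm from the axis. Coil 24 dia, x = 18 to 88 mm. It stands on hook tip and eye, its axis dipping 11 deg to the eye
- eye (a point): Centre of the spring's eye, a ring of 7 mm steel, 19 mm inner, 33 outer dia; frame parallel to the spring's, z the ring's axis. Unstretched 130 mm along x from the spring's origin. Grip the flat neck, 12 wide (y), 14 high (z), from 44 to 11 mm before the eye's centre. Home, the eye's centre is 3.5 mm over the post's shoulder
- hook_tip (a point): Tip of the spring's hook; frame parallel to the spring's
- spring_stretch (a joint): How far the spring is drawn out (m), 0 at rest, 0.09 at most. Pull 1.5 N at first, and 150 N per metre of stretch. About 0.044 m is needed to reach over the pin
- mug: White mug with a handle, 78 dia, 97 high, standing on the board; origin: underside centre. A bystander
- calculator: Grey desk calculator, 110 x 68 x 17, lying on the board; origin: underside centre. A bystander
- jar: Pepper jar with a dark cap, 44 dia, 96 high, standing on the board; origin: underside centre. A bystander

How it is judged:
By the outcome, as a careful person would: the job done as asked, in the order asked, and still so for the second after the job is handed in, with the robot touching nothing.
It also fails if it takes over 42 s, if anything falls off the work surface, if the arm or the gripper's body presses on something with over 40 N, if the wrist force passes 120 N, or if a joint passes its speed limit or range.

## Working session

There is one attempt and no reset: what is moved stays moved. The work goes in short steps, Python scripts to look and compute and a shell command to move; the robot and the scene stay as the last step left them, time stands still between calls to the robot, and variables do not carry over. Pictures are saved under pics/ and viewed, at most 10 in all, crops included, and the job is handed in when it is done.

```bash
mkdir -p pics; ls; python3 - <<'E'
from bench import status, vision, r
import cv2
print(status.get_obs())
for n in("scene","top"):
    f=vision.grab_frame(n); cv2.imwrite(f"pics/{n}0.png",f["img"]); print({k:v for k,v in f.items() if k!="img"})
E
```

```text
pics
{'clock': 0.0, 'joints': array([ 1.1688898 ,  0.47782302,  0.02231466,  1.55643395, -0.0115394 ,
        1.10927248, -0.08306903]), 'qvel': array([-3.85241195e-04,  5.72260158e-05, -2.19764727e-04, -1.31983201e-03,
        6.95727177e-04,  5.03775643e-04,  2.09136940e-03]), 'tau': array([ 9.05449742e-04, -5.96457767e+01,  1.60835747e+00, -2.81205028e+01,
        1.24339038e-02,  9.33367264e-03,  4.18253933e-06]), 'tcp_pos': array([ 0.1953242 , -0.64551841,  0.23031722]), 'orientation': array([-3.10598541e+00, -4.59681424e-01,  5.52513023e-04]), 'contact_force': array([0.39878941, 0.26109762, 0.68729825]), 'moment': array([-0.02521968,  0.03691095, -0.00382117]), 'gripper_force': 0.0, 'grip_width': 0.08553873576783591}
{'fovy': 48.98532216410741, 'cx': 316.2071667964055, 'cy': 241.30435690547236, 'world_from_camera': array([[-0.7120858 ,  0.4313659 , -0.553947  , -0.14285323],
       [-0.70179529, -0.41436716,  0.57946806,  0.66139949],
       [ 0.02042532,  0.80138837,  0.59779553,  1.00493997],
       [ 0.        ,  0.        ,  0.        ,  1.        ]])}
{'fovy': 50.721053154615916, 'cx': 306.8706909254766, 'cy': 232.07646454708288, 'world_from_camera': array([[ 0.00496716,  0.98324724, -0.18220918,  0.32447275],
       [-0.99965965,  0.00954905,  0.02427763, -0.00458572],
       [ 0.02561084,  0.18202657,  0.98296003,  1.29490521],
       [ 0.        ,  0.        ,  0.        ,  1.        ]])}
```

View pics/scene0.png

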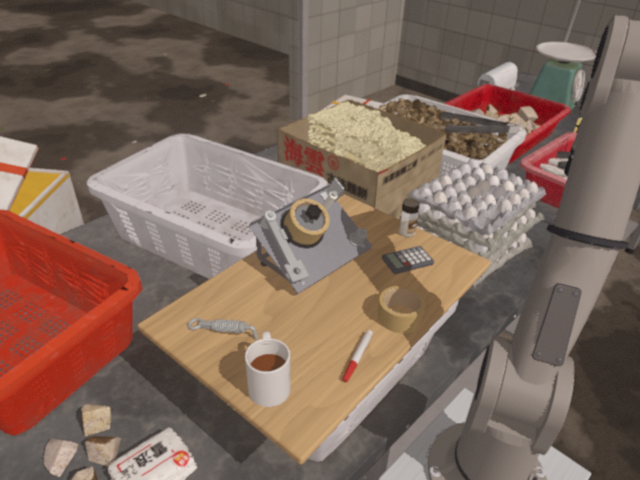

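View pics/top0.png

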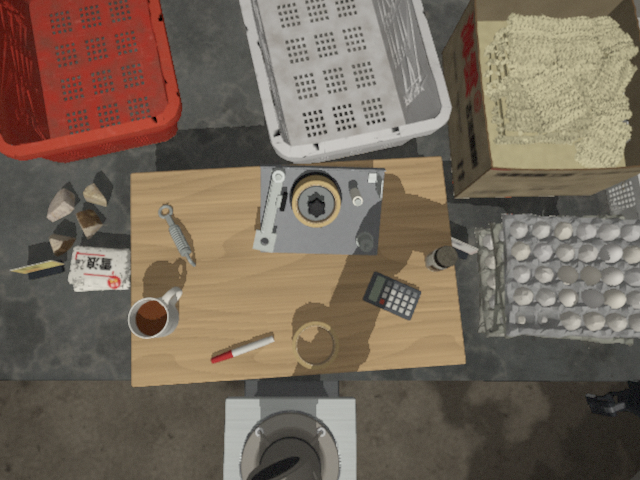

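The scene view shows the spring at left (eye ≈(195,327), hook ≈(266,335)), mug at (268,370), and dispenser at (310,235). In the top view the eye is ≈(165,211), hook ≈(192,262), lug ≈(265,241) and post ≈(365,241). I'll enlarge these for subpixel readings.

```bash
cat > h.py <<'E'
import numpy as np, cv2
from bench import status, vision, r
from scipy.spatial.transform import Rotation as R
def cam(n):
    f=vision.grab_frame(n); f["f"]=240/np.tan(np.radians(f["fovy"]/2)); return f
def proj(f,P):
    T=np.linalg.inv(f["world_from_camera"]); c=np.atleast_2d(P)@T[:3,:3].T+T[:3,3]
    return np.c_[f["cx"]+f["f"]*c[:,0]/-c[:,2], f["cy"]+f["f"]*c[:,1]/c[:,2]]
def ray(f,uv):
    T=f["world_from_camera"]; d=np.array([(uv[0]-f["cx"])/f["f"],-(uv[1]-f["cy"])/f["f"],-1])
    return T[:3,3],T[:3,:3]@d
def tri(fs,uvs):
    A=[];b=[]
    for f,uv in zip(fs,uvs):
        o,d=ray(f,uv); d=d/np.linalg.norm(d); M=np.eye(3)-np.outer(d,d); A.append(M); b.append(M@o)
    A=np.vstack(A); b=np.hstack(b); x=np.linalg.lstsq(A,b,rcond=None)[0]
    return x,[np.round(proj(f,x)[0]-uv,1) for f,uv in zip(fs,uvs)]
def tile(img,x0,y0,w,h,W,H):
    s=W/w; t=cv2.resize(img[y0:y0+h,x0:x0+w],(W,H),interpolation=cv2.INTER_CUBIC)
    for k in range((x0+9)//10*10,x0+w,10):
        X=int((k+.5-x0)*s); cv2.line(t,(X,0),(X,6 if k%50 else 14),(0,0,255),1)
        if k%20==0: cv2.putText(t,str(k),(X-10,24),0,.35,(0,0,255),1)
    for k in range((y0+9)//10*10,y0+h,10):
        Y=int((k+.5-y0)*H/h); cv2.line(t,(0,Y),(6,Y),(0,0,255),1)
        if k%20==0: cv2.putText(t,str(k),(8,Y+4),0,.35,(0,0,255),1)
    return t
E
python3 - <<'E'
from h import *
s,t=cv2.imread("pics/scene0.png"),cv2.imread("pics/top0.png")
cv2.imwrite("pics/c1.png",np.hstack([tile(s,245,172,130,120,400,369),tile(t,252,160,140,129,400,369)]))
cv2.imwrite("pics/c2.png",np.hstack([tile(s,180,305,100,60,400,240),tile(t,150,195,60,75,400,500)[:0+240] if 0 else cv2.resize(tile(t,150,198,60,75,400,500),(400,500))[:500] if 0 else tile(t,140,200,100,60,400,240)]))
E
```

```text
(no output)
```

View pics/c1.png

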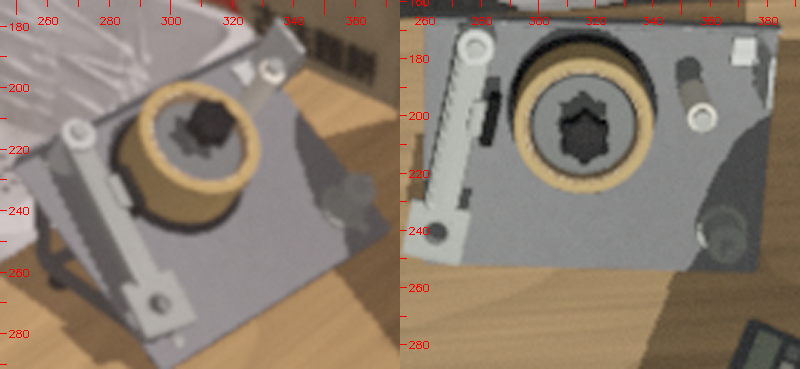

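View pics/c2.png

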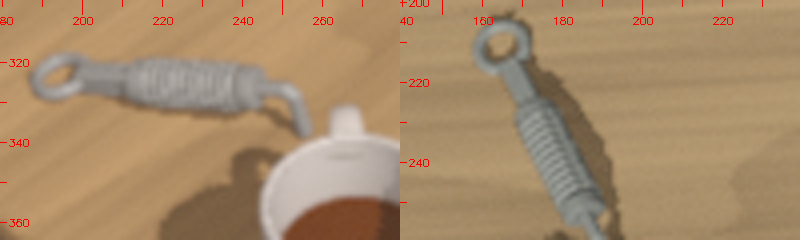

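Crops give: hole scene (296.5,270.0)/top (264.1,240.7), pivot (270.2,214.4)/(277.8,176.0), post pin (360.5,230)/(365,240.7), eye (194.5,323.8)/(164.8,211). The hook tip stands close to the mug rim.

```bash
cat > kp.py <<'E'
from h import *
import pickle
S,T=cam("scene"),cam("top")
K=dict(hole=((296.5,270),(264.1,240.7)),pivot=((270.2,214.4),(277.8,176)),roller=((332.6,193.9),(357.2,200.8)),pintop=((360.5,230.5),(365,240.7)),rolltop=((309.5,216),(316.6,203.3)),
 frc=((370.3,245.9),(375.8,254.4)),eye=((194.5,323.8),(164.8,211)))
for k,v in K.items():
    x,e=tri([S,T],v); print(k,x.round(4),e)
cv2.imwrite("pics/c3.png",np.vstack([tile(T["img"],140,195,100,75,800,600)[:600]]))
cv2.imwrite("pics/c4.png",np.hstack([tile(S["img"],180,305,100,75,400,300),tile(T["img"],140,200,100,75,400,300)]))
E
python3 kp.py
```

```text
hole [0.4941 0.0566 0.2722] [array([-0.7, -0.1]), array([0.4, 0.6])]
pivot [0.6088 0.028  0.3483] [array([-0.6, -0.2]), array([0.5, 0.6])]
roller [ 0.5591 -0.1236  0.3594] [array([-0.2, -0. ]), array([0.1, 0.2])]
pintop [ 0.4936 -0.1512  0.2752] [array([-1.6, -0.2]), array([1.1, 1.5])]
rolltop [ 0.5595 -0.0477  0.3325] [array([-0.4, -0.1]), array([0.3, 0.4])]
frc [ 0.4759 -0.1791  0.2232] [array([0., 0.]), array([-0., -0.])]
eye [0.5681 0.2776 0.211 ] [array([-0.6, -0.2]), array([0.4, 0.4])]
```

View pics/c3.png

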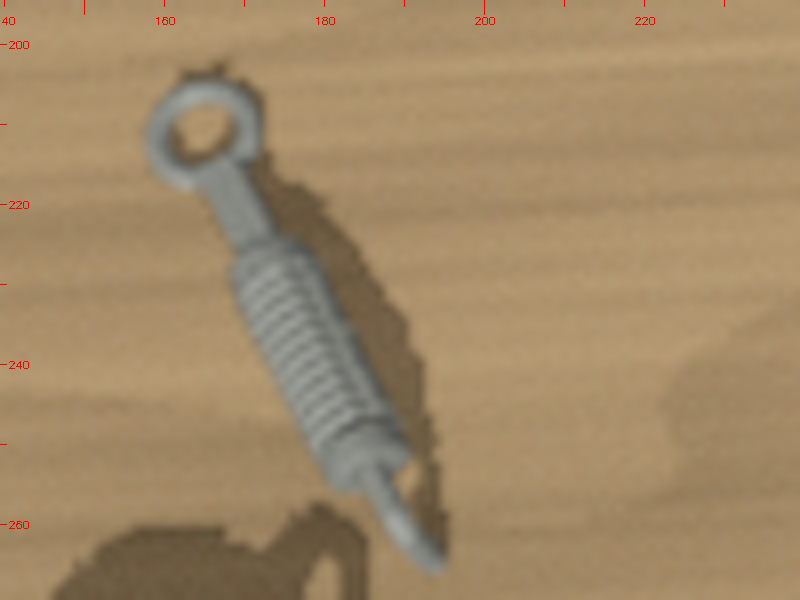

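```bash
python3 - <<'E'
from h import *
S,T=cam("scene"),cam("top")
o,d=zip(*[ray(S,(299.1,291.8)),ray(T,(273.2,252.3)),ray(S,(370.3,245.9)),ray(T,(375.8,254.4))])
for a,b in zip(o,d): print((a+b*(.2232-a[2])/b[2]).round(4))
g=lambda i:np.clip(i.astype(float)*1.9,0,255).astype(np.uint8)
cv2.imwrite("pics/c5.png",np.vstack([np.hstack([tile(g(S["img"]),340,215,40,30,400,300),tile(g(T["img"]),350,225,40,30,400,300)]),
 np.hstack([tile(S["img"],280,255,40,30,400,300),tile(S["img"],240,315,40,30,400,300)])]))
E
```

```text
[0.4773 0.0629 0.2232]
[0.4785 0.0406 0.2232]
[ 0.4759 -0.179   0.2232]
[ 0.4759 -0.1791  0.2232]
```

View pics/c5.png

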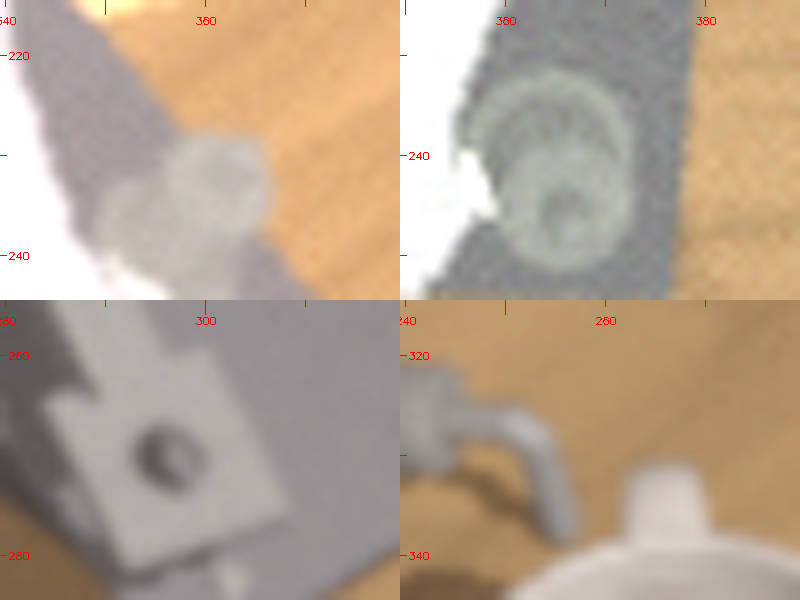

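Post: boss top disc at ≈(361.5,232.8) in scene and ≈(366.1,245.0) in top; hook tip at ≈(256.2,338.5) scene, (193.3,264.5) top; hole at (296.5,270.3) scene.

```bash
python3 - <<'E'
from h import *
S,T=cam("scene"),cam("top")
K=dict(hole=((296.5,270.3),(264.1,240.7)),post=((361.5,232.8),(366.1,245)),tip=((256.2,338.5),(193.3,264.5)),eye=((194.5,323.8),(164.8,210.8)),coilend=((245,326),(186.2,251.8)))
P={}
for k,v in K.items():
    x,e=tri([S,T],v); P[k]=x; print(k,x.round(4),e)
yaw=-.007; c=np.radians(30)
X=np.array([np.cos(c),yaw*np.cos(c),np.sin(c)]);N=np.array([-np.sin(c),-yaw*np.sin(c),np.cos(c)]);Y=np.cross(N,X)
frc=np.array([.4759,-.1791,.2232])
for k in("hole","post"):
    d=P[k]-frc; print(k,"in deck (from front right corner)",[(d@a).round(4) for a in(X,Y,N)])
d=P["eye"]-P["tip"]; print(np.degrees(np.arctan2(d[1],d[0])), np.linalg.norm(d[:2]))
# model fit of spring: known z
for f,n in((S,"scene"),(T,"top")):
  for z,k in((.2136,"eye"),(.210,"tip")):
    o,dd=ray(f,K[k][n=="top"]); print(n,k,(o+dd*(z-o[2])/dd[2]).round(4))
for z,nn in((.3,0),):pass
E
```

```text
hole [0.4942 0.0566 0.2713] [array([-0.7, -0.1]), array([0.4, 0.6])]
post [ 0.4876 -0.1524  0.2703] [array([-0.5, -0.1]), array([0.3, 0.5])]
tip [0.4515 0.211  0.2069] [array([-0.9, -0.2]), array([0.5, 0.7])]
eye [0.5685 0.2776 0.2108] [array([-0.6, -0.2]), array([0.4, 0.5])]
coilend [0.4741 0.2209 0.2337] [array([-1.5, -0.4]), array([0.9, 1.1])]
hole in deck (from front right corner) [np.float64(0.0385), np.float64(0.2359), np.float64(0.0333)]
post in deck (from front right corner) [np.float64(0.0336), np.float64(0.0267), np.float64(0.0351)]
29.65208874696125 0.1346708728681878
scene eye [0.5647 0.2783 0.2136]
scene tip [0.4475 0.2118 0.21  ]
top eye [0.5689 0.2778 0.2136]
top tip [0.4526 0.2116 0.21  ]
```

```bash
cat >> h.py <<'E'
def rel(p,Rt,base=None):
    o=status.get_obs(); p0,R0=(o["tcp_pos"],R.from_rotvec(o["orientation"])) if base is None else base
    print("dp",(R0.inv().apply(np.array(p)-p0)).round(4).tolist(),"rot",(R0.inv()*Rt).as_rotvec().round(4).tolist())
def spr(yaw,dip):   # spring frame from yaw of its x and dip (deg)
    a,b=np.radians([yaw,dip]); sx=np.array([np.cos(b)*np.cos(a),np.cos(b)*np.sin(a),-np.sin(b)])
    sy=np.array([-np.sin(a),np.cos(a),0]); return sx,sy,np.cross(sx,sy)
def toolR(sx,sy,sz): return R.from_matrix(np.c_[-sx,sy,-sz])
EYE=np.array([.568,.278,.2136]); SX,SY,SZ=spr(29.65,11)
GR=EYE-.030*SX-.008*SZ; RG=toolR(SX,SY,SZ)
E
python3 - <<'E'
from h import *
o=status.get_obs(); print(o["clock"],GR)
dn=lambda yaw:toolR(*spr(yaw-180,0))
rel(o["tcp_pos"]+[0,0,.12],R.from_rotvec(o["orientation"]))
rel([.45,-.25,.48],dn(106))
rel(GR+.1*SZ,RG,(np.array([.45,-.25,.48]),dn(106)))
rel(GR+.0*SZ,RG,(GR+.1*SZ,RG))
E
```

```text
0.4 [0.54108051 0.26267651 0.21147125]
dp [-0.0, -0.0, -0.12] rot [0.0, 0.0, 0.0]
dp [0.3583, -0.3054, -0.2488] rot [-0.0002, -0.0002, -1.5562]
dp [0.4722, 0.2474, 0.1704] rot [0.1736, 0.1365, -1.8028]
dp [0.0, -0.0, 0.1] rot [0.0, 0.0, 0.0]
```

```bash
python3 -m handwheel '[{"dp":[0,0,-0.06],"delta_rot":[0,0,-0.15]},{"dp":[0,0,-0.12],"delta_rot":[0,0,-0.3]},{"dp":[0.358,-0.305,-0.249],"delta_rot":[0,0,-1.556]},{"dp":[0.358,-0.305,-0.249],"delta_rot":[0,0,-1.556]},{"dp":[0.358,-0.305,-0.249],"delta_rot":[0,0,-1.556]},{"dp":[0.358,-0.305,-0.249],"delta_rot":[0,0,-1.556]},{"dp":[0.358,-0.305,-0.249],"delta_rot":[0,0,-1.556]},{"dp":[0.358,-0.305,-0.249],"delta_rot":[0,0,-1.556]},{"dp":[0.358,-0.305,-0.249],"delta_rot":[0,0,-1.556]},{"dp":[0.358,-0.305,-0.249],"delta_rot":[0,0,-1.556]},{"dp":[0.358,-0.305,-0.249],"delta_rot":[0,0,-1.556]}]' 1 80
python3 - <<'E'
from h import *
print(status.get_obs()["joints"].round(2))
rel(GR+.1*SZ+[0,0,.1],RG); rel(GR+.1*SZ,RG)
E
```

```text
clock: 1.78
tcp_pos: [0.4523, -0.2461, 0.4819]
orientation: [1.879, 2.514, 0.003]
contact_force: [-0.1, -0.5, 0.1]
grip_width: 0.0852
gripper_force: 0.0
[ 0.81  0.1  -0.48  1.51  0.05  1.53  0.62]
dp [0.4672, 0.2476, 0.0724] rot [0.1739, 0.1404, -1.7949]
dp [0.4674, 0.2474, 0.1724] rot [0.1739, 0.1404, -1.7949]
```

```bash
python3 -m handwheel '[{"dp":[0.467,0.248,0.072],"delta_rot":[0.174,0.14,-1.795]},{"dp":[0.467,0.248,0.072],"delta_rot":[0.174,0.14,-1.795]},{"dp":[0.467,0.248,0.072],"delta_rot":[0.174,0.14,-1.795]},{"dp":[0.467,0.248,0.072],"delta_rot":[0.174,0.14,-1.795]},{"dp":[0.467,0.248,0.072],"delta_rot":[0.174,0.14,-1.795]},{"dp":[0.467,0.248,0.072],"delta_rot":[0.174,0.14,-1.795]},{"dp":[0.467,0.248,0.072],"delta_rot":[0.174,0.14,-1.795]},{"dp":[0.467,0.248,0.072],"delta_rot":[0.174,0.14,-1.795]},{"dp":[0.467,0.248,0.072],"delta_rot":[0.174,0.14,-1.795]},{"dp":[0.467,0.248,0.172],"delta_rot":[0.174,0.14,-1.795]},{"dp":[0.467,0.248,0.172],"delta_rot":[0.174,0.14,-1.795]},{"dp":[0.467,0.248,0.172],"delta_rot":[0.174,0.14,-1.795]}]'
python3 - <<'E'
from h import *
print(status.get_obs()["joints"].round(2))
rel(GR+.03*SZ,RG); rel(GR,RG)
E
```

```text
clock: 3.28
tcp_pos: [0.5594, 0.2641, 0.3048]
orientation: [0.74, -2.852, 0.074]
contact_force: [-0.2, -0.5, 1.1]
grip_width: 0.0851
gripper_force: 0.0
[ 0.06  0.61 -0.95  1.4   0.42  1.56  1.19]
dp [-0.0021, 0.0077, 0.0648] rot [0.0021, -0.0091, -0.0094]
dp [-0.0023, 0.0076, 0.0948] rot [0.0021, -0.0091, -0.0094]
```

```bash
python3 -m handwheel '[{"dp":[-0.002,0.007,0.05],"delta_rot":[0.002,-0.009,-0.009]},{"dp":[-0.002,0.007,0.065],"delta_rot":[0.002,-0.009,-0.009]},{"dp":[-0.002,0.007,0.065],"delta_rot":[0.002,-0.009,-0.009]}]'
python3 - <<'E'
from h import *
S,T=cam("scene"),cam("top")
cv2.imwrite("pics/d1.png",np.hstack([tile(S["img"],150,235,140,140,400,400),tile(T["img"],120,180,100,100,400,400)]))
rel(GR,RG)
E
```

```text
clock: 3.65
tcp_pos: [0.5476, 0.267, 0.245]
orientation: [0.758, -2.863, 0.07]
contact_force: [-0.2, -0.2, 1.2]
grip_width: 0.0855
gripper_force: 0.0
dp [0.0024, -0.0013, 0.0358] rot [0.0011, 0.0093, 0.0002]
```

View pics/d1.png

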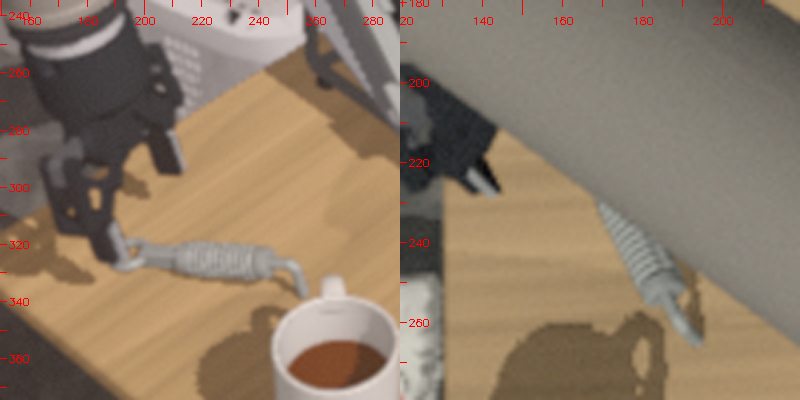

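The fingers straddle the neck (near tip ≈(194,325), far ≈(212,294) in scene). Descend and grip.

```bash
python3 -m handwheel '[{"dp":[0.002,-0.001,0.02],"delta_rot":[0.001,0.009,0]},{"dp":[0.002,-0.001,0.034],"delta_rot":[0.001,0.009,0]},{"dp":[0.002,-0.001,0.0355],"delta_rot":[0.001,0.009,0]},{"dp":[0.002,-0.001,0.0355],"delta_rot":[0.001,0.009,0]},{"dp":[0.002,-0.001,0.0355],"delta_rot":[0.001,0.009,0]}]'
python3 -m handwheel '[{"dp":[0,0,0],"delta_rot":[0,0,0]},{"dp":[0,0,0],"delta_rot":[0,0,0]},{"dp":[0,0,0],"delta_rot":[0,0,0]},{"dp":[0,0,0],"delta_rot":[0,0,0]},{"dp":[0,0,0],"delta_rot":[0,0,0]},{"dp":[0,0,0],"delta_rot":[0,0,0]}]' 0 80
python3 -c "
from h import *
rel(GR,RG)"
```

```text
clock: 4.38
tcp_pos: [0.5402, 0.263, 0.2101]
orientation: [0.758, -2.855, 0.073]
contact_force: [0.1, 0.1, -0.1]
grip_width: 0.0851
gripper_force: 0.0
clock: 5.12
tcp_pos: [0.5401, 0.2629, 0.2099]
orientation: [0.758, -2.854, 0.073]
contact_force: [-1.2, 0.3, 1.7]
grip_width: 0.0098
gripper_force: 80.7
dp [-0.0004, -0.0007, -0.0017] rot [0.0, -0.0019, 0.0013]
```

```bash
cat >> h.py <<'E'
_y=-.007; _c=np.radians(30)
DX=np.array([np.cos(_c),_y*np.cos(_c),np.sin(_c)]);DN=np.array([-np.sin(_c),-_y*np.sin(_c),np.cos(_c)]);DY=np.cross(DN,DX)
HOLE=np.array([.4942,.0566,.2713]); POST=np.array([.4876,-.1524,.2703])
OFF=np.array([.0996,0,-.0097])  # TCP in the spring frame (no stretch)
RD=R.from_matrix(np.c_[DY,DX,-DN])
def tcp_for_tip(gap): # tip centred over hole by gap
    O=HOLE+(.032+gap)*DN; return O-DY*OFF[0]+DN*OFF[2]
E
python3 -m handwheel '[{"dp":[0,0,-0.06],"delta_rot":[0,0,0]},{"dp":[0,0,-0.12],"delta_rot":[0,0,0]},{"dp":[0,0,-0.18],"delta_rot":[0,0,0]},{"dp":[0,0,-0.2],"delta_rot":[0,0,0]}]'
python3 - <<'E'
from h import *
t=tcp_for_tip(.04); print(t); rel(t+[0,0,.1],RD); rel(t,RD)
E
```

```text
clock: 5.62
tcp_pos: [0.5742, 0.2831, 0.4097]
orientation: [0.759, -2.859, 0.07]
contact_force: [1.0, 0.6, -1.7]
grip_width: 0.01
gripper_force: 80.4
[ 0.4623528  -0.04278195  0.32525338]
dp [0.2571, -0.2275, 0.0331] rot [-0.5107, -0.6631, 2.0219]
dp [0.2383, -0.2276, 0.1313] rot [-0.5107, -0.6631, 2.0219]
```

```bash
python3 -m handwheel '[{"dp":[0.257,-0.228,0.033],"delta_rot":[-0.511,-0.663,2.022]},{"dp":[0.257,-0.228,0.033],"delta_rot":[-0.511,-0.663,2.022]},{"dp":[0.257,-0.228,0.033],"delta_rot":[-0.511,-0.663,2.022]},{"dp":[0.257,-0.228,0.033],"delta_rot":[-0.511,-0.663,2.022]},{"dp":[0.257,-0.228,0.033],"delta_rot":[-0.511,-0.663,2.022]},{"dp":[0.257,-0.228,0.033],"delta_rot":[-0.511,-0.663,2.022]},{"dp":[0.257,-0.228,0.033],"delta_rot":[-0.511,-0.663,2.022]},{"dp":[0.257,-0.228,0.033],"delta_rot":[-0.511,-0.663,2.022]},{"dp":[0.257,-0.228,0.033],"delta_rot":[-0.511,-0.663,2.022]},{"dp":[0.257,-0.228,0.033],"delta_rot":[-0.511,-0.663,2.022]},{"dp":[0.257,-0.228,0.033],"delta_rot":[-0.511,-0.663,2.022]},{"dp":[0.257,-0.228,0.033],"delta_rot":[-0.511,-0.663,2.022]}]'
python3 - <<'E'
from h import *
print(status.get_obs()["joints"].round(2))
t=tcp_for_tip(.04); rel(t,RD);rel(tcp_for_tip(.02),RD)
E
```

```text
clock: 7.12
tcp_pos: [0.4611, -0.0464, 0.422]
orientation: [1.942, 1.912, 0.505]
contact_force: [-0.2, -0.0, -1.3]
grip_width: 0.0103
gripper_force: 80.4
[ 0.89 -0.34 -0.67  2.05 -0.39  0.86  0.36]
dp [0.0039, -0.0469, 0.0846] rot [-0.0048, 0.0071, -0.0066]
dp [0.0041, -0.0468, 0.1046] rot [-0.0048, 0.0071, -0.0066]
```

```bash
python3 -m handwheel '[{"dp":[0.004,-0.047,0.04],"delta_rot":[-0.005,0.007,-0.007]},{"dp":[0.004,-0.047,0.085],"delta_rot":[-0.005,0.007,-0.007]},{"dp":[0.004,-0.047,0.085],"delta_rot":[-0.005,0.007,-0.007]},{"dp":[0.004,-0.047,0.085],"delta_rot":[-0.005,0.007,-0.007]}]'
python3 - <<'E'
from h import *
print(status.get_obs()["joints"].round(2))
S,T=cam("scene"),cam("top")
cv2.imwrite("pics/e1.png",np.hstack([tile(S["img"],250,200,120,120,400,400),tile(T["img"],230,160,120,120,400,400)]))
o=status.get_obs(); M=R.from_rotvec(o["orientation"]).as_matrix(); sx,sy,sz=-M[:,0],M[:,1],-M[:,2]
O=o["tcp_pos"]-M@np.array([-OFF[0],0,-OFF[2]])
for f in(S,T): print("tip,origin,eye px",proj(f,[O-.032*sz,O,O+.13*sx]).round(1).tolist())
rel(tcp_for_tip(.02),RD)
E
```

```text
clock: 7.62
tcp_pos: [0.4639, -0.0407, 0.3271]
orientation: [1.923, 1.929, 0.518]
contact_force: [0.4, -0.1, -0.3]
grip_width: 0.0098
gripper_force: 80.3
[ 0.77 -0.24 -0.67  2.22 -0.33  0.6   0.3 ]
tip,origin,eye px [[301.3, 261.1], [306.8, 254.2], [348.9, 228.7]]
tip,origin,eye px [[262.4, 247.7], [261.3, 253.8], [329.4, 254.3]]
dp [-0.0017, -0.0031, 0.0213] rot [0.0036, -0.003, 0.0084]
```

View pics/e1.png

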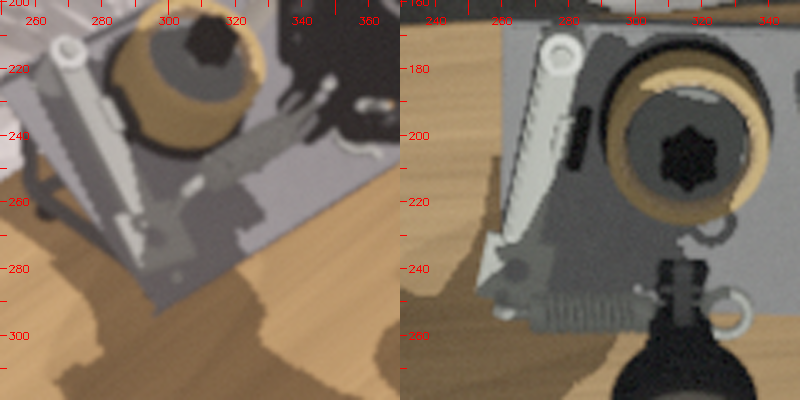

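Eye seen in top at ≈(329.4,253.1), bend ≈(260.4,253): within ~1 px of prediction, with hook above the hole (264,240). Lower to just above the lug.

```bash
python3 -m handwheel '[{"dp":[-0.002,-0.003,0.021],"delta_rot":[0.004,-0.003,0.008]},{"dp":[-0.002,-0.003,0.035],"delta_rot":[0.004,-0.003,0.008]},{"dp":[-0.002,-0.003,0.035],"delta_rot":[0.004,-0.003,0.008]},{"dp":[-0.002,-0.003,0.035],"delta_rot":[0.004,-0.003,0.008]}]'
python3 - <<'E'
from h import *
S,T=cam("scene"),cam("top")
g=lambda i:np.clip(i.astype(float)*1.8,0,255).astype(np.uint8)
cv2.imwrite("pics/e2.png",np.hstack([tile(g(S["img"]),280,245,40,40,400,400),tile(g(T["img"]),245,225,40,40,400,400)]))
o=status.get_obs(); M=R.from_rotvec(o["orientation"]).as_matrix(); sx,sy,sz=-M[:,0],M[:,1],-M[:,2]
O=o["tcp_pos"]-M@np.array([-OFF[0],0,-OFF[2]])
for f in(S,T): print("tip,origin,hole px",proj(f,[O-.032*sz,O,HOLE]).round(1).tolist())
rel(tcp_for_tip(0),RD)
E
```

```text
clock: 8.22
tcp_pos: [0.4788, -0.043, 0.2954]
orientation: [1.934, 1.921, 0.513]
contact_force: [0.2, 0.2, -0.8]
grip_width: 0.01
gripper_force: 80.4
tip,origin,hole px [[297.0, 269.3], [302.2, 262.7], [295.8, 270.1]]
tip,origin,hole px [[264.4, 242.7], [263.4, 248.4], [264.6, 241.3]]
dp [-0.0, 0.0008, 0.0058] rot [-0.0015, -0.0004, 0.0007]
```

View pics/e2.png

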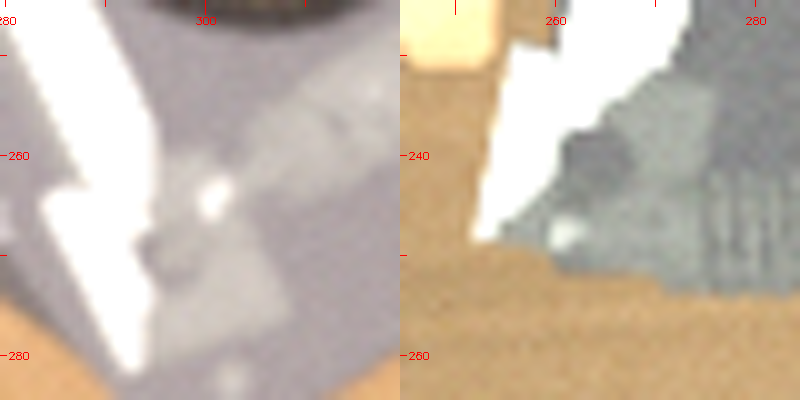

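Hook bend is at ≈(301,264.5) scene / (261–263,248) top, its pin ending at the hole (296.7,269)/(264.3,241): aligned. Insert.

```bash
python3 -m handwheel '[{"dp":[0,0.001,0.006],"delta_rot":[-0.001,0,0]},{"dp":[0,0.001,0.010],"delta_rot":[-0.001,0,0]},{"dp":[0,0.001,0.014],"delta_rot":[-0.001,0,0]},{"dp":[0,0.001,0.014],"delta_rot":[-0.001,0,0]}]'
python3 -c "
from h import *
rel(tcp_for_tip(-.027),RD)"
```

```text
clock: 8.82
tcp_pos: [0.4862, -0.0426, 0.282]
orientation: [1.934, 1.923, 0.514]
contact_force: [-0.7, -0.1, 0.1]
grip_width: 0.01
gripper_force: 80.4
dp [-0.0004, 0.001, 0.0176] rot [-0.0029, -0.0019, 0.0006]
```

```bash
python3 -m handwheel '[{"dp":[0,0.001,0.006],"delta_rot":[-0.002,-0.002,0]},{"dp":[0,0.001,0.011],"delta_rot":[-0.002,-0.002,0]},{"dp":[0,0.001,0.015],"delta_rot":[-0.002,-0.002,0]},{"dp":[0,0.001,0.017],"delta_rot":[-0.002,-0.002,0]},{"dp":[0,0.001,0.017],"delta_rot":[-0.002,-0.002,0]}]'
python3 - <<'E'
from h import *
o=status.get_obs(); d=POST-o["tcp_pos"]; print("post from tcp in deck:",[(d@a).round(4) for a in(DX,DY,DN)])
# goal TCP: eye over pin by h above home
for h in (.024,0): 
    g=POST+DN*(.0035+h)+DY*.0304+DN*OFF[2]; print(h); rel(g,RD)
E
```

```text
clock: 9.45
tcp_pos: [0.4957, -0.0427, 0.2681]
orientation: [1.932, 1.92, 0.513]
contact_force: [-5.0, -0.9, 5.3]
grip_width: 0.0097
gripper_force: 82.1
post from tcp in deck: [np.float64(-0.0052), np.float64(-0.1098), np.float64(0.0055)]
0.024
dp [-0.0794, -0.0053, -0.0233] rot [-0.0007, 0.0006, 0.0008]
0
dp [-0.0794, -0.0053, 0.0007] rot [-0.0007, 0.0006, 0.0008]
```

```bash
cat >> h.py <<'E'
POST2=POST+.002*DX
def pose_eye(E,tilt):
    t=np.radians(tilt); sx=-DY*np.cos(t)+DN*np.sin(t); sy=DX; sz=np.cross(sx,sy)
    return E-.0304*sx+OFF[2]*sz, toolR(sx,sy,sz)
def pose_hook(O,tilt):
    t=np.radians(tilt); sx=-DY*np.cos(t)+DN*np.sin(t); return pose_eye(O+.130*sx,tilt)
E
python3 - <<'E'
from h import *
rel(*pose_hook(HOLE+.0055*DN,7.3))
for s in(.05,0):rel(*pose_eye(POST2+.0265*DN+s*DY,7.3))
E
```

```text
dp [-0.0008, -0.0003, -0.0124] rot [-0.0006, -0.1268, 0.0009]
dp [-0.0308, -0.0033, -0.0185] rot [-0.0006, -0.1268, 0.0009]
dp [-0.0808, -0.0033, -0.0185] rot [-0.0006, -0.1268, 0.0009]
```

```bash
python3 -m handwheel '[{"dp":[-0.001,0,-0.006],"delta_rot":[0,-0.06,0]},{"dp":[-0.001,0,-0.012],"delta_rot":[0,-0.127,0]},{"dp":[-0.010,-0.001,-0.0145],"delta_rot":[0,-0.127,0]},{"dp":[-0.020,-0.002,-0.017],"delta_rot":[0,-0.127,0]},{"dp":[-0.030,-0.003,-0.0185],"delta_rot":[0,-0.127,0]},{"dp":[-0.030,-0.003,-0.0185],"delta_rot":[0,-0.127,0]}]'
python3 - <<'E'
from h import *
S,T=cam("scene"),cam("top")
rel(*pose_eye(POST2+.0265*DN,7.3))
E
```

```text
clock: 10.2
tcp_pos: [0.4835, -0.0731, 0.2826]
orientation: [1.918, 1.839, 0.381]
contact_force: [0.1, -0.3, -1.0]
grip_width: 0.0099
gripper_force: 80.9
dp [-0.0507, -0.0003, 0.0064] rot [-0.0001, -0.0, 0.0008]
```

```bash
python3 -m handwheel '[{"dp":[-0.010,0,0.001],"delta_rot":[0,0,0]},{"dp":[-0.020,0,0.002],"delta_rot":[0,0,0]},{"dp":[-0.030,0,0.004],"delta_rot":[0,0,0]},{"dp":[-0.040,0,0.005],"delta_rot":[0,0,0]},{"dp":[-0.050,0,0.006],"delta_rot":[0,0,0]},{"dp":[-0.0505,0,0.0065],"delta_rot":[0,0,0]},{"dp":[-0.0505,0,0.0065],"delta_rot":[0,0,0]}]'
python3 - <<'E'
from h import *
S,T=cam("scene"),cam("top")
g=lambda i:np.clip(i.astype(float)*1.5,0,255).astype(np.uint8)
cv2.imwrite("pics/f1.png",np.vstack([np.hstack([tile(g(S["img"]),285,205,100,75,400,300),tile(g(T["img"]),250,205,100,75,400,300)]),
 np.hstack([tile(g(S["img"]),340,205,40,30,400,300),tile(g(T["img"]),350,230,40,30,400,300)])]))
o=status.get_obs(); M=R.from_rotvec(o["orientation"]).as_matrix(); sx,sz=-M[:,0],-M[:,2]
E=o["tcp_pos"]+.0304*sx-OFF[2]*sz
for f in(S,T): print("eye,post,pintop px",proj(f,[E,POST2,POST2+.018*DN]).round(1).tolist())
rel(*pose_eye(POST2+.0265*DN,7.3)); print(o["contact_force"])
E
```

```text
clock: 11.18
tcp_pos: [0.4837, -0.1216, 0.2826]
orientation: [1.915, 1.843, 0.383]
contact_force: [-0.9, 8.0, 0.2]
grip_width: 0.0093
gripper_force: 81.3
eye,post,pintop px [[364.6, 226.8], [360.5, 232.1], [363.8, 228.4]]
eye,post,pintop px [[367.2, 248.9], [366.5, 244.6], [367.6, 247.7]]
dp [-0.002, -0.0007, -0.0001] rot [-0.0, -0.0022, 0.0027]
[-1.41956193  8.10222461  0.74010748]
```

View pics/f1.png

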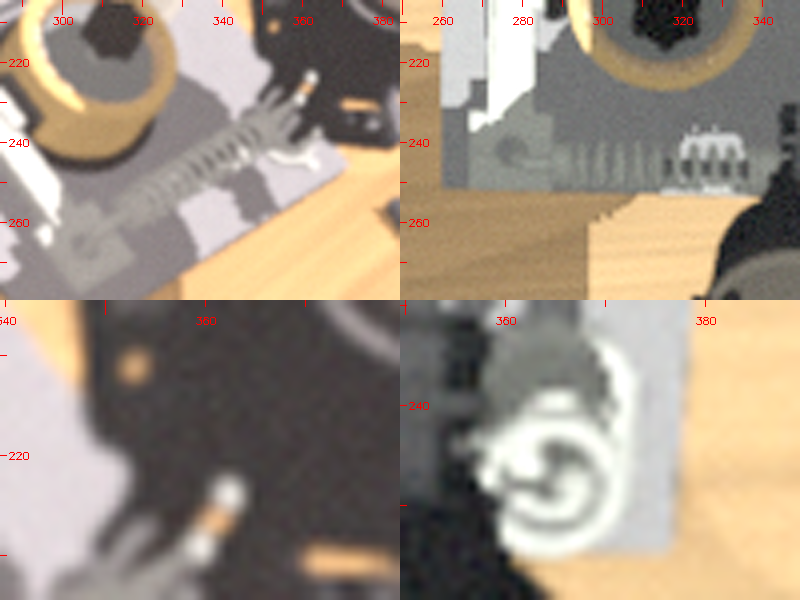

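Spring is hooked (8 N pull) and the lug has swung in to (278,242) in the top view. The eye ring at ≈(364–365,248) is about 2–3 px left of where the pin should be (367.6,247.7), so I'll pull a bit further and check numerically, force included.

```bash
python3 -m handwheel '[{"dp":[-0.005,-0.001,0],"delta_rot":[0,-0.002,0.002]},{"dp":[-0.006,-0.001,0],"delta_rot":[0,-0.002,0.002]},{"dp":[-0.006,-0.001,0],"delta_rot":[0,-0.002,0.002]}]'
python3 - <<'E'
from h import *
T=cam("top"); 
o=status.get_obs(); M=R.from_rotvec(o["orientation"]).as_matrix(); sx,sz=-M[:,0],-M[:,2]
E=o["tcp_pos"]+.0304*sx-OFF[2]*sz
print("eye,post,pintop px",proj(T,[E,POST2,POST2+.018*DN]).round(1).tolist())
d=E-POST2; print([(d@a).round(4) for a in(DX,DY,DN)],o["contact_force"])
print("     ",*range(354,382))
for v in range(234,258): print(v,*(f"{x:3d}" for x in T["img"][v,354:382,1]))
E
```

```text
clock: 11.65
tcp_pos: [0.4827, -0.1273, 0.2829]
orientation: [1.916, 1.84, 0.382]
contact_force: [-0.0, 7.4, 0.0]
grip_width: 0.0098
gripper_force: 81.2
eye,post,pintop px [[370.0, 249.4], [366.5, 244.6], [367.6, 247.7]]
[np.float64(-0.0), np.float64(-0.0037), np.float64(0.0269)] [-0.32535851  8.65224645  0.43543155]
      354 355 356 357 358 359 360 361 362 363 364 365 366 367 368 369 370 371 372 373 374 375 376 377 378 379 380 381
234  67  70  68  54  41  33  31  38  71  84  92  88  95  91  96  95  92 118 136 141 142 142 145 141 134 144 154 150
235  71  68  72  61  45  39  33  35  57  80  83  85  85  84  90  91  96 105 129 142 141 143 142 142 133 140 148 148
236  62  66  67  53  39  29  27  39  69  79  83  87  85  81  87  86  92  97 132 144 143 142 142 141 131 137 145 143
237  69  68  68  50  36  29  33  53  77  87  83  83  85  86  85  85  89 135 165 153 141 139 141 142 130 139 147 149
238  63  62  61  50  31  34  27  66  79  81  83  85  88  87  88  83  87 163 189 160 140 137 140 143 133 139 150 149
239  62  65  64  52  38  42  36  68  83 107 141 150 150 153 150 116  84 148 182 155
[... 1420 characters left out ...]
 144
252  26  28  26  26  24  31  29  29  46 125 137 131 132 132 128 128 121 130 161 171 157 139 140 127 130 134 138 144
253  23  28  20  22  29  21  24  28  56 150 161 141 122 120 124 126 143 162 177 162 142 138 141 132 128 135 132 136
254  20  28  26  33  31  34  23  27  42 142 167 169 167 167 165 166 168 175 162 142 136 140 138 137 135 133 133 133
255  28  13  20  32  25  26  28  22  29  86 135 164 175 178 183 177 158 154 142 134 138 134 136 138 138 135 133 136
256  26  29  26  23  24  23  23  20  25  22  85 132 145 148 160 154 130 135 139 137 137 137 137 138 136 139 138 135
257  23  35  27  35  26  26  17  25  24  32  56 103 123 137 137 140 139 138 139 139 139 141 140 138 139 141 138 139
```

Numbers show the ring centred ≈(367.3,249.2) around the pin top ≈(367,248): the eye is right over the pin (the neck sits ~5.5 mm closer than modelled). Now lower it.

```bash
python3 - <<'E'
from h import *
o=status.get_obs(); M=R.from_rotvec(o["orientation"]).as_matrix(); sx,sz=-M[:,0],-M[:,2]
E=o["tcp_pos"]+.0249*sx-OFF[2]*sz; d=E-POST2; print([(d@a).round(4) for a in(DX,DY,DN)])
for h,t in((.012,4),(.0,0)):
    g,Rt=pose_eye(POST2+(.0035+h)*DN,t); sxt=-Rt.as_matrix()[:,0]; rel(g+.0055*sxt,Rt)
E
```

```text
[np.float64(-0.0001), np.float64(0.0017), np.float64(0.0262)]
dp [0.0002, 0.0001, 0.0094] rot [0.0004, 0.0571, 0.0006]
dp [0.0022, 0.0001, 0.0195] rot [0.0004, 0.1269, 0.0007]
```

```bash
python3 -m handwheel '[{"dp":[0.0005,0,0.005],"delta_rot":[0,0.03,0]},{"dp":[0.0005,0,0.0095],"delta_rot":[0,0.057,0]},{"dp":[0.0005,0,0.0095],"delta_rot":[0,0.057,0]}]' 0 100
python3 -m handwheel '[{"dp":[0.0008,0,0.003],"delta_rot":[0,0.02,0]},{"dp":[0.001,0,0.006],"delta_rot":[0,0.045,0]},{"dp":[0.001,0,0.0085],"delta_rot":[0,0.065,0]},{"dp":[0.001,0,0.0085],"delta_rot":[0,0.07,0]}]'
python3 - <<'E'
from h import *
g,Rt=pose_eye(POST2+.0035*DN,0); sxt=-Rt.as_matrix()[:,0]; rel(g+.0055*sxt,Rt)
E
```

```text
clock: 12.08
tcp_pos: [0.4873, -0.1282, 0.2744]
orientation: [1.926, 1.876, 0.441]
contact_force: [-0.9, 7.5, 1.6]
grip_width: 0.0092
gripper_force: 102.9
clock: 12.58
tcp_pos: [0.4901, -0.127, 0.2709]
orientation: [1.931, 1.922, 0.511]
contact_force: [-59.0, 21.2, 68.8]
grip_width: 0.0092
gripper_force: 115.0
dp [-0.0006, -0.0003, 0.0056] rot [-0.002, 0.001, 0.0026]
```

Fingertips are resting on the post's shoulder (TCP 33.4 mm over the deck): eye is already round the pin. Back off a little, release, and regrip farther from the post.

```bash
python3 -m handwheel '[{"dp":[0,0,-0.003],"delta_rot":[0,0,0]},{"dp":[0,0,-0.003],"delta_rot":[0,0,0]}]'
python3 - <<'E'
from h import *
o=status.get_obs(); print(o["contact_force"]); d=o["tcp_pos"]-POST2; print([(d@a).round(4) for a in(DX,DY,DN)])
E
```

```text
clock: 12.82
tcp_pos: [0.4895, -0.1268, 0.2716]
orientation: [1.931, 1.922, 0.513]
contact_force: [-25.3, 16.6, 30.3]
grip_width: 0.0096
gripper_force: 107.6
[-25.29838955  16.60583013  30.28713675]
[np.float64(0.0001), np.float64(0.0256), np.float64(0.0003)]
```

```bash
python3 -m handwheel '[{"dp":[0,0,-0.002],"delta_rot":[0,0,0]},{"dp":[0,0,-0.002],"delta_rot":[0,0,0]}]'
python3 -m handwheel '[{"dp":[0,0,0],"delta_rot":[0,0,0]},{"dp":[0,0,0],"delta_rot":[0,0,0]},{"dp":[0,0,0],"delta_rot":[0,0,0]},{"dp":[0,0,0],"delta_rot":[0,0,0]}]' 0.35
python3 - <<'E'
from h import *
T=cam("top"); o=status.get_obs(); print(o["contact_force"]); d=o["tcp_pos"]-POST2; print([(d@a).round(4) for a in(DX,DY,DN)])
for h in(.0035,.0085,.0125): print(h,proj(T,[POST2+h*DN+DY*.0047]).round(1))
print("     ",*range(354,378))
for v in range(236,258): print(v,*(f"{x:3d}" for x in T["img"][v,354:378,1]))
E
```

```text
clock: 13.08
tcp_pos: [0.4889, -0.127, 0.272]
orientation: [1.931, 1.922, 0.514]
contact_force: [-4.3, 11.6, 8.1]
grip_width: 0.0094
gripper_force: 103.5
clock: 13.58
tcp_pos: [0.4885, -0.1305, 0.2717]
orientation: [1.934, 1.915, 0.512]
contact_force: [-0.5, 0.3, -0.2]
grip_width: 0.0297
gripper_force: 0.0
[-0.37851564 -0.27329047 -0.24229   ]
[np.float64(-0.0006), np.float64(0.022), np.float64(0.0009)]
0.0035 [[364.4 245.1]]
0.0085 [[364.7 246. ]]
0.0125 [[364.9 246.7]]
      354 355 356 357 358 359 360 361 362 363 364 365 366 367 368 369 370 371 372 373 374 375 376 377
236  23  34  48  42  49  47  60  71  73  73  74  59  47  43  61  84 141 179 166 146 143 142 143 142
237  19  46  60  62  62  55  66  73  72  75  71  69  61  65  76  87  89 168 179 156 140 144 142 142
238  24  44  48  51  49  46  63  77  72  72  76  72  68  69  79  82  84 166 188 161 137 139 143 144
239  30  25  33  31  34  41  65  75  74  73  74  82  90  87  86  87  86 148 182 155 133 141 138 145
240  30  32  28  34  31  43  60  76  73  73  72  91 101  97  94  94 119 126 172 157 135 139 142 145
241  29  31  24  25  2
[... 977 characters left out ...]

251  33  29  28  26  23  29  27  29  26  19  26  28  29  28  30  66 112 133 140 139 139 142 141 133
252  23  25  25  23  25  26  29  22  26  32  23  19  27  23  25  32  57 105 125 136 140 139 141 130
253  28  27  27  27  25  29  34  32  26  29  29  32  25  29  26  30  26  43  78 111 132 141 144 131
254  29  30  21  29  21  28  27  28  27  21  27  29  30  25  27  28  25  26  28  43  99 126 136 137
255  20  32  19  26  20  29  21  22  31  29  28  28  26  25  29  23  24  33  25  27  27  76 112 131
256  29  30  31  30  30  26  28  30  30  24  29  29  31  26  28  34  26  25  29  31  20  23  58 102
257  31  30  31  29  29  29  23  33  20  25  29  22  28  30  19  31  26  30  21  25  30  29  21  39
```

```bash
python3 -m handwheel '[{"dp":[0.008,0,0],"delta_rot":[0,0,0]},{"dp":[0.016,0.0006,0],"delta_rot":[0,0,0]},{"dp":[0.016,0.0006,0],"delta_rot":[0,0,0]}]'
python3 - <<'E'
from h import *
T=cam("top"); o=status.get_obs(); print(o["contact_force"]); d=o["tcp_pos"]-POST2; print([(d@a).round(4) for a in(DX,DY,DN)])
print("     ",*range(350,378))
for v in range(236,256): print(v,*(f"{x:3d}" for x in T["img"][v,350:378,1]))
E
```

```text
clock: 14.0
tcp_pos: [0.4893, -0.1129, 0.2721]
orientation: [1.932, 1.918, 0.512]
contact_force: [-0.2, -1.0, 0.9]
grip_width: 0.0294
gripper_force: 0.0
[-0.17318248 -0.17656351 -0.79163843]
[np.float64(0.0001), np.float64(0.039), np.float64(0.0008)]
      350 351 352 353 354 355 356 357 358 359 360 361 362 363 364 365 366 367 368 369 370 371 372 373 374 375 376 377
236  59  69  78  73  74  60  62  60  66  81  87  81  87  91  84  87  82  86  84  90 140 178 164 144 141 143 142 143
237  61  70  75  72  75  73  68  63  77  82  82  83  84  84  85  88  84  85  88  80  91 167 178 158 141 141 142 142
238  60  71  74  72  71  70  77  83  80  81  83  82  84  85  82  86  82  86  86  82  87 165 188 161 137 140 140 143
239  59  76  76  73  73  68  87  95  87  84  80  85  87 107 114 116 115 108  92  88  84 148 182 157 135 141 141 141
240  54  72  75  78  76  65  84  95  88  87  91  95 128 155 164 163 160 145 127 111 122 124 171 156 134 141 140 144
241  50  67  71  73  72  57  69  87  90  94  99 101 153 175 176 181 174 165 163 147 150 152 170 155 137 140 142 141
242  53  70  76  74  75  52  69  85
[... 888 characters left out ...]
 126
250  24  25  28  24  29  23  27  31  24  28  89 113 107 102 100 106 128 142 162 174 160 141 140 140 139 137 143 131
251  27  28  27  26  32  30  28  31  29  25  67 105 133 134 134 143 160 164 178 164 142 140 140 141 136 139 141 128
252  27  27  22  32  18  26  31  23  33  22  28  48 115 145 160 165 176 171 160 144 137 140 138 141 140 141 139 127
253  24  24  27  32  24  23  32  30  18  26  27  28  54 101 136 145 152 148 144 141 139 137 140 141 141 141 139 129
254  22  26  19  30  28  27  19  30  28  25  30  27  29  28  42  59 108 133 139 138 137 137 138 139 142 142 137 134
255  25  24  22  31  25  27  20  24  25  28  25  26  28  28  23  22  59 104 129 135 135 138 133 137 140 140 138 136
```

The ring reads ≈(364,246.3), against 245.1 expected when seated: the eye is on the pin but still ~5–6 mm up. Regrip 34 mm from the eye and press it down.

```bash
python3 -m handwheel '[{"dp":[0,0,0],"delta_rot":[0,0,0]},{"dp":[0,0,0],"delta_rot":[0,0,0]},{"dp":[0,0,0],"delta_rot":[0,0,0]},{"dp":[0,0,0],"delta_rot":[0,0,0]}]' 0 60
python3 -m handwheel '[{"dp":[-0.001,0,0.0015],"delta_rot":[0,0.01,0]},{"dp":[-0.002,0,0.003],"delta_rot":[0,0.02,0]},{"dp":[-0.002,0,0.0045],"delta_rot":[0,0.03,0]},{"dp":[-0.002,0,0.0045],"delta_rot":[0,0.03,0]}]'
```

```text
clock: 14.55
tcp_pos: [0.4888, -0.1138, 0.2715]
orientation: [1.935, 1.917, 0.511]
contact_force: [-1.8, 1.1, -3.3]
grip_width: 0.0184
gripper_force: 58.6
clock: 15.05
tcp_pos: [0.4912, -0.1137, 0.2683]
orientation: [1.936, 1.94, 0.546]
contact_force: [-10.2, 8.8, 9.1]
grip_width: 0.0186
gripper_force: 58.5
```

```bash
python3 -m handwheel '[{"dp":[0,0,0],"delta_rot":[0,0,0]},{"dp":[0,0,0],"delta_rot":[0,0,0]},{"dp":[0,0,0],"delta_rot":[0,0,0]}]' 0.38
python3 - <<'E'
from h import *
T=cam("top"); o=status.get_obs(); print(o["contact_force"]); d=o["tcp_pos"]-POST2; print([(d@a).round(4) for a in(DX,DY,DN)])
rel(o["tcp_pos"],RD)
print("     ",*range(356,378))
for v in range(236,256): print(v,*(f"{x:3d}" for x in T["img"][v,356:378,1]))
E
```

```text
clock: 15.42
tcp_pos: [0.4917, -0.1165, 0.2684]
orientation: [1.937, 1.933, 0.544]
contact_force: [0.4, -0.6, -0.2]
grip_width: 0.0326
gripper_force: 0.0
[-0.14582399 -0.23594831  0.60417722]
[np.float64(0.0003), np.float64(0.0361), np.float64(-0.0037)]
dp [0.0, 0.0, 0.0] rot [0.0008, -0.0269, -0.0018]
      356 357 358 359 360 361 362 363 364 365 366 367 368 369 370 371 372 373 374 375 376 377
236  75  75  74  69  67  70  81  80  87  83  86  87  83  88 139 179 165 145 142 145 143 142
237  73  73  72  74  72  76  79  86  85  84  80  85  84  87  88 165 179 155 144 144 140 144
238  76  72  78  79  82  87  88  90  90  90 101  90  87  86  88 166 190 160 138 139 141 145
239  75  74  77  86  83  92 100 104 101 101 134 134 115  99  83 151 184 155 134 143 139 143
240  75  75  76  86  98 100 101 103 101 127 160 167 158 134 111 112 171 157 135 140 139 143
241  72  74  75  87 100  98  92 136 150 161 162 170 173 160 141 131 167 155 137 143 142 144
242  71  75  69  66  73  80  91 167 174 152 132 135 160 172 160 158 162 148 142 140 141 140
243  71  70  65  45  29  47 125 175 143  92  93  96 126 16
[... 437 characters left out ...]
 159 143 154 166 161 165 169 166 152 141 141 139 140 122
249  31  20  18  31  22  31  30 108 137 134 149 164 165 174 165 153 146 141 140 139 140 126
250  23  22  24  25  24  28  29  44  67 104 150 170 172 162 147 143 140 142 141 141 142 133
251  30  28  27  22  29  27  28  31  37  88 137 169 161 141 142 138 140 142 140 143 140 131
252  24  24  33  28  28  28  28  28  30  23  44  96 105 126 141 140 139 137 141 140 141 130
253  32  30  31  23  26  19  32  31  24  22  27  28  39  97 125 135 139 143 141 139 142 129
254  27  25  29  23  25  29  23  25  28  21  27  30  28  23  75 112 133 140 139 139 140 135
255  29  24  23  30  21  24  27  25  25  30  23  25  26  27  27  58 102 132 139 138 138 138
```

```bash
python3 -m handwheel '[{"dp":[-0.003,0,0],"delta_rot":[0,-0.027,0]},{"dp":[-0.003,0,0],"delta_rot":[0,-0.027,0]}]'
python3 -m handwheel '[{"dp":[0,0,0],"delta_rot":[0,0,0]},{"dp":[0,0,0],"delta_rot":[0,0,0]},{"dp":[0,0,0],"delta_rot":[0,0,0]}]' 0 60
python3 -m handwheel '[{"dp":[0,0,0.0015],"delta_rot":[0,0,0]},{"dp":[0,0,0.0015],"delta_rot":[0,0,0]}]'
python3 -c "
from h import *
o=status.get_obs();d=o['tcp_pos']-POST2; print([(d@a).round(4) for a in(DX,DY,DN)],o['contact_force']@DN)"
```

```text
clock: 15.72
tcp_pos: [0.4915, -0.1189, 0.2681]
orientation: [1.934, 1.919, 0.515]
contact_force: [0.3, -0.4, -0.5]
grip_width: 0.0323
gripper_force: 0.0
clock: 16.1
tcp_pos: [0.4913, -0.119, 0.268]
orientation: [1.935, 1.918, 0.515]
contact_force: [-3.2, -0.0, 3.0]
grip_width: 0.0107
gripper_force: 60.8
clock: 16.35
tcp_pos: [0.4918, -0.119, 0.2673]
orientation: [1.934, 1.918, 0.514]
contact_force: [-13.0, 2.9, 14.2]
grip_width: 0.0105
gripper_force: 62.9
[np.float64(-0.0001), np.float64(0.0334), np.float64(-0.0046)] 18.783837526668297
```

The stiff 19 N reaction shows the eye is down on the shoulder. Release and retreat.

```bash
python3 -m handwheel '[{"dp":[0,0,-0.001],"delta_rot":[0,0,0]},{"dp":[0,0,-0.001],"delta_rot":[0,0,0]}]'
python3 -m handwheel '[{"dp":[0.002,0,0],"delta_rot":[0,0,0]},{"dp":[0.002,0,0],"delta_rot":[0,0,0]},{"dp":[0.002,0,0],"delta_rot":[0,0,0]},{"dp":[0.002,0,-0.01],"delta_rot":[0,0,0]},{"dp":[0.002,0,-0.03],"delta_rot":[0,0,0]},{"dp":[0.002,0,-0.06],"delta_rot":[0,0,0]},{"dp":[0.002,0,-0.10],"delta_rot":[0,0,0]},{"dp":[0.002,0,-0.10],"delta_rot":[0,0,0]}]' 0.42
python3 - <<'E'
from h import *
S,T=cam("scene"),cam("top"); o=status.get_obs(); print(o["joints"].round(2))
Rm=np.linspace(0,2*np.pi,24,endpoint=False)
def ringpts(h,y): return POST2+DN*h+DY*y+.013*(np.cos(Rm)[:,None]*DX+np.sin(Rm)[:,None]*DY)
for f,n in((S,"scene"),(T,"top")):
  im=cv2.GaussianBlur(f["img"],(3,3),0)[:,:,1].astype(np.float32)
  print(n,"post,eye px",proj(f,[POST2,POST2+.0035*DN+.0047*DY]).round(1).tolist())
print("top      ",*range(354,378))
for v in range(236,256): print(v,*(f"{x:3d}" for x in T["img"][v,354:378,1]))
print("scene    ",*range(346,376))
for v in range(220,246): print(v,*(f"{x:3d}" for x in S["img"][v,346:376,1]))
E
```

```text
clock: 16.6
tcp_pos: [0.4916, -0.119, 0.2674]
orientation: [1.934, 1.918, 0.515]
contact_force: [-1.1, 0.6, -0.6]
grip_width: 0.0109
gripper_force: 60.2
clock: 17.6
tcp_pos: [0.4421, -0.1172, 0.3577]
orientation: [1.93, 1.913, 0.516]
contact_force: [0.2, -0.7, 0.0]
grip_width: 0.036
gripper_force: 0.0
[ 0.85 -0.26 -0.52  2.19 -0.43  0.72  0.57]
scene post,eye px [[360.5, 232.1], [359.8, 232.2]]
top post,eye px [[366.5, 244.6], [364.4, 245.1]]
top       354 355 356 357 358 359 360 361 362 363 364 365 366 367 368 369 370 371 372 373 374 375 376 377
236  83  76  82 125 117  90  88  86  86  86  84  84  87  88  87  88 144 179 167 144 144 143 144 145
237  76  78  88  98  98  88  85  84  86  83  83  87  83  83  84  86  90 168 179 155 142 143 142 144
238  92  73  88  99  92  84  82  85 100 108 112 109 106  88  84  87  88 168 190 163 138 139 141 143
239 123  92  92  96  88  86 101 118 135 149 155 153 144 126 114  98  83 151 185 157 133 140 140 145
240 141 112  95  95  93 110 141 167 170 169 169 171 170 169 152 132 105 112 174 157 135 143 142 146
241 129 111  95  97 115 150 169 182 178 167 165
[... 4106 characters left out ...]
 104 105 105 105 108 113 120 131 139 145 145 145 147 154 157 157 154 154 150 149
241 117 121 153 168 164 153 130 110 102 104 105 106 107 109 113 124 140 149 145 147 145 148 151 155 155 156 154 150 147 147
242 134 110 139 162 153 125 113 110 109 111 109 110 112 113 122 141 159 157 148 146 146 146 149 149 152 153 149 147 147 148
243 146 119 126 149 142 117 112 123 133 135 131 126 126 135 145 156 164 157 146 145 145 145 146 147 148 146 146 145 149 149
244 148 134 123 130 131 125 127 140 156 160 156 153 153 158 165 169 169 161 153 146 145 146 145 146 146 146 146 149 152 152
245 145 145 127 129 133 138 134 131 141 153 158 159 156 159 158 161 173 173 163 148 143 143 146 145 147 147 145 150 154 153
```

```bash
python3 -m handwheel '[{"dp":[0.03,0,-0.05],"delta_rot":[0,0,0]},{"dp":[0.09,0,-0.05],"delta_rot":[0,0,0]},{"dp":[0.15,0.03,-0.05],"delta_rot":[0,0,0]},{"dp":[0.21,0.05,-0.05],"delta_rot":[0,0,0]},{"dp":[0.27,0.07,-0.05],"delta_rot":[0,0,0]},{"dp":[0.32,0.07,-0.05],"delta_rot":[0,0,0]},{"dp":[0.32,0.07,-0.05],"delta_rot":[0,0,0]}]'
cat > fit.py <<'E'
from h import *
from scipy.optimize import minimize
from scipy.ndimage import map_coordinates
S,T=cam("scene"),cam("top"); print(status.get_obs()["joints"].round(2))
a=np.linspace(0,2*np.pi,72,endpoint=False); C=np.cos(a)[:,None]*DX+np.sin(a)[:,None]*DY
ims=[cv2.GaussianBlur(f["img"],(0,0),.7)[:,:,1].astype(float) for f in(S,T)]
def samp(k,P):
    q=proj((S,T)[k],P); return map_coordinates(ims[k],[q[:,1],q[:,0]],order=1)
sel=np.abs((C@DY)-1)>.15   # leave out the neck
def score(p,ks):
    c=POST2+p[0]*DX+p[1]*DY+p[2]*DN; s=0
    for k in ks:
        m=samp(k,c+.013*C)[sel]; i=samp(k,c+.0075*C)[sel]; o=samp(k,c+.0185*C)[sel]
        s-=np.mean(m-.5*i-.5*o)
    return s
for ks in((0,),(1,),(0,1)):
    best=min((score((x,y,h),ks),x,y,h) for x in np.arange(-.004,.005,.001) for y in np.arange(-.002,.011,.001) for h in np.arange(-.002,.016,.001))
    print(ks,np.round(best,4))
    if len(ks)==2:
        for h in np.arange(-.002,.015,.002): print(h.round(3),round(min(score((x,y,h),ks) for x in np.arange(-.004,.005,.001) for y in np.arange(-.002,.011,.001)),1))
E
python3 fit.py
```

```text
clock: 18.58
tcp_pos: [0.4793, 0.2073, 0.4322]
orientation: [1.931, 1.925, 0.517]
contact_force: [0.1, -0.6, -1.0]
grip_width: 0.0358
gripper_force: 0.0
[ 0.27 -0.16 -0.85  1.92  0.21  0.91 -0.7 ]
(0,) [-2.10926e+01 -2.00000e-03  0.00000e+00  3.00000e-03]
(1,) [-2.92611e+01  1.00000e-03  6.00000e-03  1.20000e-02]
(0, 1) [-4.69566e+01 -2.00000e-03  4.00000e-03  6.00000e-03]
-0.002 -23.9
0.0 -31.4
0.002 -38.6
0.004 -44.6
0.006 -47.0
0.008 -46.5
0.01 -42.6
0.012 -37.1
0.014 -31.4
```

```bash
python3 - <<'E'
from h import *
T=cam("top")
print("top ",*range(342,378))
for v in range(234,257): print(v,*(f"{x:3d}" for x in T["img"][v,342:378,1]))
E
```

```text
top  342 343 344 345 346 347 348 349 350 351 352 353 354 355 356 357 358 359 360 361 362 363 364 365 366 367 368 369 370 371 372 373 374 375 376 377
234  74  78  76  77  79  77  79  79  79  75  79  78  79  73 105  94  85  93  94  95  93  93  90  90  94  92  93 138 159 153 145 142 145 144 144 145
235  75  77  76  74  77  77  73  77  81  81  81  74  80  77 109 125 114  99  90  91  85  86  84  86  86  88  89  91 167 178 155 145 146 145 145 146
236  75  77  81  75  77  74  78  77  75  77  75  75  79  77  85 127 117  96  89  87  85  86  83  87  81  86  87  87 145 180 168 144 143 144 145 145
237  74  80  78  76  80  76  75  77  76  79  76  80  79  80  88  98  97  89  85  85  85  86  85  86  85  87  86  83  91 169 180 154 144 145 141 145
238 116 117 111 112 112 114 112 114 114 114 113 114  89  75  97  97  90  85  82  87  98 108 109 108 106  94  83  85  86 167 191 162 140 140 143 144
239 130 134 142 143 141 142 140 141 141 140 141 142 124  93  94  98  87  84 102 120 137 149 155 155 145 131 116  96  83 152 186 158 135 141 140 145
240 101 117 136 141 143 141 141 142 144 144 141 142 142 113  93
[... 1752 characters left out ...]
 144 142 142 140 141 142 142 142 145 148 162 173 179 179 183 171 160 145 141 141 142 140 142 143 142 143 130
253 145 142 146 145 142 142 145 144 145 145 143 144 145 142 143 142 139 140 136 140 148 149 151 149 142 142 146 140 141 141 139 141 145 140 141 133
254 146 144 144 143 142 142 144 146 139 141 141 141 142 139 139 136 140 138 138 136 136 136 138 138 140 139 140 138 140 137 140 139 140 143 141 138
255 139 141 140 144 142 143 143 138 137 135 135 133 136 135 134 136 136 135 136 130 133 134 133 138 138 138 141 136 139 137 137 138 138 141 142 138
256 143 143 139 141 141 141 142 141 143 140 138 139 143 141 143 143 142 142 144 142 141 139 142 138 143 141 141 142 143 139 143 141 139 139 141 141
```

The images leave the eye's seat uncertain by 2–3 mm, so I'll straddle the pin with slightly opened fingers and press the ring down from above. That also gauges its height against the earlier shoulder contact.

```bash
python3 - <<'E'
from h import *
for h in (.06,): rel(POST2+.005*DY+h*DN,RD)
o=status.get_obs(); rel(o["tcp_pos"]+[-.04,-.322,.0],RD); print(POST2+.005*DY+.06*DN)
E
```

```text
dp [-0.3524, -0.07, 0.0841] rot [-0.0024, -0.0029, 0.002]
dp [-0.3221, -0.0334, -0.0197] rot [-0.0024, -0.0029, 0.002]
[ 0.45936705 -0.14720212  0.32326152]
```

```bash
python3 -m handwheel '[{"dp":[-0.06,-0.035,0],"delta_rot":[0,0,0]},{"dp":[-0.12,-0.07,0],"delta_rot":[0,0,0]},{"dp":[-0.18,-0.07,0],"delta_rot":[0,0,0]},{"dp":[-0.24,-0.07,0],"delta_rot":[0,0,0]},{"dp":[-0.30,-0.07,0.01],"delta_rot":[-0.002,-0.003,0.002]},{"dp":[-0.352,-0.07,0.04],"delta_rot":[-0.002,-0.003,0.002]},{"dp":[-0.352,-0.07,0.084],"delta_rot":[-0.002,-0.003,0.002]},{"dp":[-0.352,-0.07,0.084],"delta_rot":[-0.002,-0.003,0.002]},{"dp":[-0.352,-0.07,0.084],"delta_rot":[-0.002,-0.003,0.002]}]' 0.22
python3 - <<'E'
from h import *
print(status.get_obs()["joints"].round(2))
for h in(.025,.014,.009):rel(POST2+.005*DY+h*DN,RD)
E
```

```text
clock: 19.85
tcp_pos: [0.4578, -0.1487, 0.324]
orientation: [1.937, 1.914, 0.514]
contact_force: [0.5, 0.6, 0.0]
grip_width: 0.0192
gripper_force: 0.0
[ 0.31 -0.18 -0.03  2.22 -0.24  0.61  0.43]
dp [0.0016, 0.001, 0.0364] rot [0.0005, 0.0022, -0.0045]
dp [0.0016, 0.001, 0.0474] rot [0.0005, 0.0022, -0.0045]
dp [0.0016, 0.0009, 0.0524] rot [0.0005, 0.0022, -0.0045]
```

```bash
python3 -m handwheel '[{"dp":[0.0015,0.001,0.02],"delta_rot":[0,0.002,-0.004]},{"dp":[0.0015,0.001,0.036],"delta_rot":[0,0.002,-0.004]},{"dp":[0.0015,0.001,0.042],"delta_rot":[0,0.002,-0.004]},{"dp":[0.0015,0.001,0.045],"delta_rot":[0,0.002,-0.004]},{"dp":[0.0015,0.001,0.045],"delta_rot":[0,0.002,-0.004]}]'
cat > z.py <<'E'
from h import *
o=status.get_obs();d=o['tcp_pos']-POST2; print([(d@a).round(4) for a in(DX,DY,DN)],[(o['contact_force']@a).round(1) for a in(DX,DY,DN)])
E
python3 z.py
python3 -m handwheel '[{"dp":[0,0,0.0015],"delta_rot":[0,0,0]},{"dp":[0,0,0.003],"delta_rot":[0,0,0]},{"dp":[0,0,0.003],"delta_rot":[0,0,0]}]' ; python3 z.py
```

```text
clock: 20.48
tcp_pos: [0.482, -0.1473, 0.2869]
orientation: [1.93, 1.918, 0.516]
contact_force: [0.4, -0.1, 0.0]
grip_width: 0.0187
gripper_force: 0.0
[np.float64(0.0014), np.float64(0.005), np.float64(0.0172)] [np.float64(0.4), np.float64(-0.1), np.float64(-0.2)]
clock: 20.85
tcp_pos: [0.4834, -0.1475, 0.2837]
orientation: [1.931, 1.918, 0.515]
contact_force: [-0.1, -0.9, 0.3]
grip_width: 0.0188
gripper_force: 0.0
[np.float64(0.001), np.float64(0.0049), np.float64(0.0137)] [np.float64(0.0), np.float64(-0.9), np.float64(0.3)]
```

```bash
python3 -m handwheel '[{"dp":[0,-0.001,0.001],"delta_rot":[0,0,0]},{"dp":[0,-0.001,0.002],"delta_rot":[0,0,0]},{"dp":[0,-0.001,0.002],"delta_rot":[0,0,0]}]' >/dev/null; python3 z.py
python3 -m handwheel '[{"dp":[0,0,0.001],"delta_rot":[0,0,0]},{"dp":[0,0,0.002],"delta_rot":[0,0,0]},{"dp":[0,0,0.002],"delta_rot":[0,0,0]}]' >/dev/null; python3 z.py
python3 -m handwheel '[{"dp":[0,0,0.0005],"delta_rot":[0,0,0]},{"dp":[0,0,0.001],"delta_rot":[0,0,0]},{"dp":[0,0,0.001],"delta_rot":[0,0,0]}]' >/dev/null; python3 z.py
```

```text
[np.float64(-0.0001), np.float64(0.0049), np.float64(0.0116)] [np.float64(-0.7), np.float64(0.5), np.float64(-0.3)]
[np.float64(0.0), np.float64(0.0049), np.float64(0.0096)] [np.float64(-0.3), np.float64(0.1), np.float64(-0.4)]
[np.float64(0.0001), np.float64(0.0049), np.float64(0.0093)] [np.float64(-1.7), np.float64(0.8), np.float64(12.3)]
```

```bash
python3 -m handwheel '[{"dp":[0,0,0.0005],"delta_rot":[0,0,0]},{"dp":[0,0,0.001],"delta_rot":[0,0,0]},{"dp":[0,0,0.001],"delta_rot":[0,0,0]}]' >/dev/null; python3 z.py
python3 -m handwheel '[{"dp":[0,0,0.0005],"delta_rot":[0,0,0]},{"dp":[0,0,0.0005],"delta_rot":[0,0,0]},{"dp":[0,0,0.0005],"delta_rot":[0,0,0]}]' >/dev/null; python3 z.py
```

```text
[np.float64(0.0002), np.float64(0.0048), np.float64(0.0092)] [np.float64(-6.3), np.float64(3.1), np.float64(25.4)]
[np.float64(0.0002), np.float64(0.0048), np.float64(0.0091)] [np.float64(-7.8), np.float64(3.6), np.float64(32.3)]
```

Rigid contact (0.2 mm for 20 N): the eye is flat on the shoulder. Retreat straight up the pin axis and do a final numeric check.

```bash
python3 -m handwheel '[{"dp":[0,0,-0.005],"delta_rot":[0,0,0]},{"dp":[0,0,-0.02],"delta_rot":[0,0,0]},{"dp":[0,0,-0.06],"delta_rot":[0,0,0]},{"dp":[0,0,-0.10],"delta_rot":[0,0,0]},{"dp":[0.06,0,-0.13],"delta_rot":[0,0,0]},{"dp":[0.12,0.03,-0.14],"delta_rot":[0,0,0]},{"dp":[0.18,0.06,-0.14],"delta_rot":[0,0,0]},{"dp":[0.24,0.07,-0.14],"delta_rot":[0,0,0]},{"dp":[0.30,0.07,-0.14],"delta_rot":[0,0,0]},{"dp":[0.35,0.07,-0.14],"delta_rot":[0,0,0]},{"dp":[0.35,0.07,-0.14],"delta_rot":[0,0,0]}]'
python3 fit.py | head -4
python3 - <<'E'
from h import *
S=cam("scene")
o=POST2+.0045*DN+.1778*DY
print("bend,hole px",proj(S,[o,POST2-.001*DN+.182*DY]).round(1).tolist())
print("scene",*range(296,322))
for v in range(250,276): print(v,*(f"{x:3d}" for x in S["img"][v,296:322,1]))
E
```

```text
clock: 24.1
tcp_pos: [0.4771, 0.2087, 0.4345]
orientation: [1.922, 1.927, 0.52]
contact_force: [0.1, -1.7, -0.1]
grip_width: 0.0187
gripper_force: 0.0
[ 0.35 -0.18 -0.91  1.92  0.18  0.9  -0.66]
(0,) [-2.012e+01 -2.000e-03  0.000e+00  2.000e-03]
(1,) [-2.97913e+01  1.00000e-03  6.00000e-03  1.20000e-02]
(0, 1) [-4.69249e+01 -2.00000e-03  4.00000e-03  6.00000e-03]
bend,hole px [[308.0, 263.7], [305.7, 265.6]]
scene 296 297 298 299 300 301 302 303 304 305 306 307 308 309 310 311 312 313 314 315 316 317 318 319 320 321
250 183 182 178 169 157 151 149 149 149 149 150 152 151 150 151 150 148 148 149 148 148 145 144 142 145 143
251 182 182 181 175 164 152 148 148 148 148 149 149 150 151 149 150 149 149 148 150 148 143 137 130 137 144
252 180 183 182 180 172 159 151 149 147 148 149 149 149 151 149 151 151 149 149 148 142 138 135 130 127 135
253 169 180 183 183 180 174 160 152 147 150 149 150 150 151 150 150 149 147 147 140 130 130 141 147 141 147
254 143 163 170 175 180 179 170 156 150 151 150 153 153 150 152 150 146 141 142 135 129 130 134 143 154 165
255 116 126 130 150 171 181 175 166 15
[... 1529 characters left out ...]
 106 110 117 126 121 114 110 110 115 129 144 149 148
270  93  95  99 107 110 108 109 110 108 109 107 107 108 108 109 110 110 109 107 109 112 122 137 147 148 150
271  91  96  96 102 108 109 111 111 111 109 110 110 111 110 111 111 108 109 113 118 128 138 147 152 150 149
272  90  94  94  99 104 107 111 112 111 109 109 111 111 111 111 109 112 110 119 136 146 148 151 151 151 150
273  92  93  94  94 102 106 109 110 111 111 112 110 109 110 108 108 104 102 115 135 139 142 144 150 150 151
274  91  93  92  93  96 100 108 111 110 110 111 110 111 107 107 100  96  93  98 105 105 107 120 142 149 151
275  92  91  93  93  93  98 103 107 110 111 110 107 106 103  97  92  94  93  89  91  90  89 102 120 135 139
```

The eye fit didn't change after a 32 N press, so it is seated. The hook bend at ≈(310,262) enters the hole at ≈(305,266). The gripper is clear of everything.

```bash
python3 -c "
from bench import r
print(r.hand_in())"
```

```text
the job is handed in; nothing more can be done
None
```

The spring's hook is in the lug hole, its eye is over the post pin and pressed down on the shoulder, the gripper is clear, and I handed the job in at about 24 s; no verdict came back, and I did not re-image the mug, calculator and jar at the end.

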